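Drip hook to test seat

ROBOT

A 6-joint arm with a two-finger parallel gripper is mounted at the origin on the work surface. World frame = base frame: x ahead of the robot, y to its left, z up, the work surface at z = 0. Lengths are in mm, angles in rad, forces in N, time in s.
With the tool pointing down it reaches from about 400 to 925 mm from the base axis. Payload 12.5 kg.
Tool frame: the origin (TCP) lies at the very end of the fingers, on their centre line; the grasp point (between the pads) lies behind it (env.grip_depth is the z of the grasp point in the tool frame, in mm); z points along the fingers, y is the line along which they close (so a half turn about z gives the same grasp; the last joint's range is limited). The gripper opens to 95 mm and grips with 3 to 60 N. Pads are 20 mm wide; open, the fingers measure 119 mm over their backs; the gripper's body (75 mm by 180 mm) begins 59 mm behind the grasp point.
Start: joints at [1.065, 0.491, 1.559, -0, 1.092, -0.106], TCP at [243.258, 575.739, 187.261] pointing down, gripper open.
Joint ranges: [-3.1, 3.1], [-0.84, 2.19], [0.05, 2.79], [-1.13, 4.28], [0.06, 2.93], [-2.69, 2.69]. Speed limits (rad/s): [2.22, 2.22, 2.79, 3.14, 3.14, 3.14].

INTERFACE

Orientations are given as [roll, pitch, yaw] about the fixed x, y, z axes, in that order (R = Rz(yaw) Ry(pitch) Rx(roll)).
In Python, from cell import env, optics gives the robot as it stands.
- The arm moves only by the tool step_arm, never from a script. Its argument "moves" is a list of rows, each an object of numbers: "tx", "ty", "tz": the shift along the tool's x, y, z in mm; "roll": the turn about the tool's z in rad. In form: [{"tx": .., "ty": .., "tz": .., "roll": ..}, ...]. A call has 1 to 12 rows; each row is the pose to reach, as a shift and turn from the pose commanded when the call began, along the tool's axes at that moment; what a row does not reach only later rows make up. A row lasts 1/12 s, in which the tool goes at most 41.7 mm and 7.16 degrees, less where a joint would pass 70% of its speed; a pose out of reach is approached as far as the arm can. A call with a gripper value outside its range is refused whole. "grip" is the finger opening in mm, from 0 to 95.1, set as the call begins (left out, the last holds). The fingers move at their own pace and stop on an object; the grip force is fixed at half the most. Time passes only in rows, so rows that repeat a pose let the fingers close. It gives the time, the measured TCP pose, the force, the opening and the grip force at its end, in the units of the state.
- env.state(): the state, without advancing time (a new reading comes with each control period).
- optics.read_camera(name): name is "side" or "top" or "wrist"; returns a dict with "pixels" (384x512x3 uint8, blue, green, red), "mtx" (3x3 intrinsics, pixels), "dist" ([k1, k2, p1, p2, k3] as OpenCV has them; the pictures are not rectified), "view" (4x4, takes a point from world to camera coordinates). Camera axes: x right, y down, z forward; pixel columns grow to the right and rows downward; lengths in mm; the calibration is good to about 2 mm. A picture is of the moment at which its call begins. There is no depth.
- env.job_done(): hands the job in; it is judged then, once.
The state is a dict: "t": time; "joints": joint angles; "qvel": joint speeds; "tau": joint torques, N m; "eef_pos": TCP position; "tcp_rot": TCP orientation; "ft_force": force on the tool from outside, world axes, zero at the start; "moment": the same for the moment, N m; "opening": opening from 0.0 (shut) to 1.0 (fully open); "grip_force": force on a finger pad.
Only numpy, scipy, OpenCV 4.12 (cv2) and the standard library are available. Lean on these libraries where they do the work, as an engineer would, in place of code of your own. Each camera call takes 0.05 s, during which the arm holds its last target. There are 200 camera calls.

TASK

The white sensor housing with the orange collar has finished dripping after its spray test: lift it off its hook and stand it upright in the blue ring seat, right down on the seat's floor, lowering it in by hand rather than dropping it, then let go. Leave the green-collared housing hanging on its hook, and do not disturb the two small jars on the bench.

Things in the scene. Friction and masses are not known exactly. Their poses are not given: they have to be found in the camera images.
- orange_housing: The one to move. White cylindrical sensor housing with bright orange collar, 56 mm diameter, 60 tall, 250 g. Steel arch bracket on top: two upright legs at +y and -y (16 wide, 4 thick, outer faces 50 apart), 48 high, joined by a crossbar (underside 108, top 112 above origin) that hangs on the hook arm. Origin: centre of underside, z up the axis.
- green_housing: Stays on its hook. White cylindrical sensor housing with green collar, 56 mm diameter, 60 tall, 250 g. Steel arch bracket on top: two upright legs at +y and -y (16 wide, 4 thick, outer faces 50 apart), 48 high, joined by a crossbar (underside 108, top 112 above origin) that hangs on the hook arm. Origin: centre of underside, z up the axis.
- stand_a: Fixed drip stand of the orange housing. In mm: base 200 x 90 x 8 (x -50 to 150), post at x +115, 206 tall; round hook arm 8 thick along x, axis 200 up, free end at x -26 turned up to 18 above that axis. Origin: on the table under the hanging place; -x points along the hook to its free end.
- stand_b: Fixed drip stand of the green housing. In mm: base 200 x 90 x 8 (x -50 to 150), post at x +115, 206 tall; round hook arm 8 thick along x, axis 200 up, free end at x -26 turned up to 18 above that axis. Origin: on the table under the hanging place; -x points along the hook to its free end.
- stand_a_hook (a point): Point on top of the orange housing's hook arm, above the stand's origin, 204 mm above the table; axes as the stand's.
- seat: Fixed seat: aluminium plate 110 x 110 x 8 mm with a blue plastic ring on it, 90 outer diameter, 70 inner diameter, rim 24 above the table; the floor inside the ring is 10 above the table. Origin: centre of the plate's underside, on the table.
- seat_floor (a point): Centre of the floor inside the blue ring, 10 mm above the table, where the housing's underside comes to rest; z up.
- amber_jar: Bystander: small closed amber glass jar, 36 mm wide, 60 tall, black cap; origin: centre of its underside.
- clear_jar: Bystander: small closed clear glass jar, 36 mm wide, 55 tall, blue cap; origin: centre of its underside.
Things that resemble listed ones, but are neither listed nor needed, are in the scene too. What is shaped like the orange_housing but red is not meant.

How it is judged:
By the outcome, as a careful person would: the job done as asked, in the order asked, and still so for the second after the job is handed in, with the robot touching nothing.
It also fails if it takes over 45 s, if anything falls off the work surface, if the arm or the gripper's body presses on something with over 40 N, if the wrist force passes 120 N, or if a joint passes its speed limit or range.

## Working session

There is one attempt and no reset: what is moved stays moved. The work goes in short steps, Python scripts to look and compute and a tool call to move; the robot and the scene stay as the last step left them, time stands still between calls to the robot, and variables do not carry over. Pictures are saved under pics/ and viewed, at most 10 in all, crops included, and the job is handed in when it is done.

Besides the shell and the picture viewer there is one more tool, called as name([rows], argument=value, ...), one row to a line, values as JSON. step_arm: Moves the arm, as the interface text tells. Its arguments: {"type":"object","properties":{"moves":{"type":"array"},"grip":{"type":"number"}},"required":["moves"]}

```bash
mkdir -p pics
cat > h.py <<'E'
import numpy as np, cv2
from cell import env, optics
def snap(n,f=None):
    c=optics.read_camera(n)
    if f: cv2.imwrite('pics/'+f,c['pixels'])
    return c
def ray(c,uv):
    p=cv2.undistortPoints(np.array([[uv]],float),np.array(c['mtx']),np.array(c['dist']))[0,0]
    V=np.array(c['view']);R=V[:3,:3];o=-R.T@V[:3,3];d=R.T@np.array([p[0],p[1],1]);return o,d/np.linalg.norm(d)
def onz(c,uv,z):
    o,d=ray(c,uv);return o+d*(z-o[2])/d[2]
def tri(c1,u1,c2,u2):
    o1,d1=ray(c1,u1);o2,d2=ray(c2,u2)
    A=np.stack([d1,-d2],1);s=np.linalg.lstsq(A,o2-o1,rcond=None)[0]
    a=o1+s[0]*d1;b=o2+s[1]*d2;return (a+b)/2,np.linalg.norm(a-b)
def proj(c,P):
    V=np.array(c['view']);return cv2.projectPoints(np.array(P,float).reshape(-1,1,3),cv2.Rodrigues(V[:3,:3])[0],V[:3,3],np.array(c['mtx']),np.array(c['dist']))[0][:,0]
E
python3 - <<'E'
from h import *
a=snap('side');b=snap('top')
np.savez('c.npz',s=a['pixels'],t=b['pixels'])
cv2.imwrite('pics/side.png',a['pixels']);cv2.imwrite('pics/top.png',b['pixels'])
for c in(a,b):
    V=np.array(c['view']);print((-V[:3,:3].T@V[:3,3]).round(),V[2,:3].round(2))
s=env.state();print(s['t'],s['eef_pos'],s['tcp_rot'],env.grip_depth)
E
```

```text
[462. 504. 739.] [ 0.08 -0.65 -0.76]
[3.960e+02 1.000e+00 1.182e+03] [ 0.13  0.01 -0.99]
0.1 [243.13347957 575.51927906 186.71775918] [-3.14063664e+00 -1.24314030e-04  2.74180080e+00] -18.8
```

View pics/side.png

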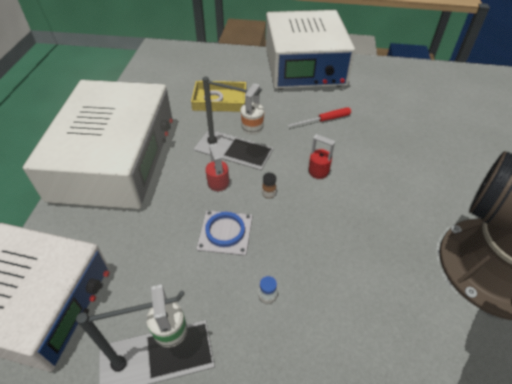

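View pics/top.png

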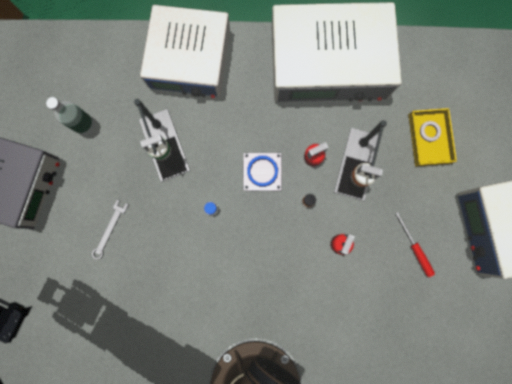

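Side view: the candidates are the white/orange housing on its hook at (252,118), the white/green one on its hook at (167,325), and two red look-alikes standing at (217,178) and (320,163). In the top view they are orange (366,173), green (158,148) and red (316,154) and (343,244). The blue ring seat is at side (225,230) and top (262,171). The jars are at side (269,184) and (268,288). I choose the white/orange one and check it in a close crop.

Run:
```python
from h import *
d=np.load('c.npz');a=snap('side');b=snap('top')
s=cv2.resize(a['pixels'][60:180,180:280],(400,480),interpolation=cv2.INTER_CUBIC)
t=cv2.resize(b['pixels'][105:225,305:405],(400,480),interpolation=cv2.INTER_CUBIC)
cv2.imwrite('pics/crop.png',np.hstack([s,t]))
def blobs(c,lo,hi,mina=15):
    h=cv2.cvtColor(c['pixels'],cv2.COLOR_BGR2HSV);m=cv2.inRange(h,lo,hi)
    n,_,st,ce=cv2.connectedComponentsWithStats(m)
    return [(st[i].tolist(),ce[i].round(1).tolist()) for i in range(1,n) if st[i][4]>=mina]
for n,c in(('s',a),('t',b)):
    print(n,'or',blobs(c,(5,90,60),(16,255,255)),'\n blue',blobs(c,(105,120,80),(125,255,255)))
# ring centre from ellipse, z=24
for c,x in((a,(225,230)),(b,(262,171))):
    h=cv2.cvtColor(c['pixels'],cv2.COLOR_BGR2HSV);m=cv2.inRange(h,(105,110,60),(125,255,255))
    k=np.zeros_like(m);cv2.circle(k,x,28,255,-1);m&=k
    ct=max(cv2.findContours(m,cv2.RETR_EXTERNAL,cv2.CHAIN_APPROX_NONE)[0],key=len)
    e=cv2.fitEllipse(ct);print(e,onz(c,e[0],20))
```

```text
s or [([224, 21, 40, 23, 487], [244.9, 32.1]), ([242, 117, 21, 10, 133], [251.8, 121.6]), ([263, 185, 12, 7, 55], [268.5, 187.7])] 
 blue [([317, 73, 6, 7, 16], [319.5, 76.2]), ([206, 213, 38, 32, 332], [224.5, 228.6]), ([261, 277, 15, 16, 194], [267.9, 284.5]), ([39, 317, 21, 35, 38], [48.4, 334.8])]
t or [([352, 171, 11, 16, 38], [355.4, 179.3])] 
 blue [([248, 156, 30, 30, 196], [262.0, 170.0]), ([204, 203, 12, 11, 104], [209.9, 207.9])]
((224.5217742919922, 228.5824432373047), (32.258487701416016, 37.407989501953125), 81.21559143066406) [600.13518043  -3.4210462   20.        ]
((262.1854553222656, 170.50271606445312), (29.10184669494629, 29.14211654663086), 177.83985900878906) [599.78689993  -5.70692541  20.        ]
```

View pics/crop.png

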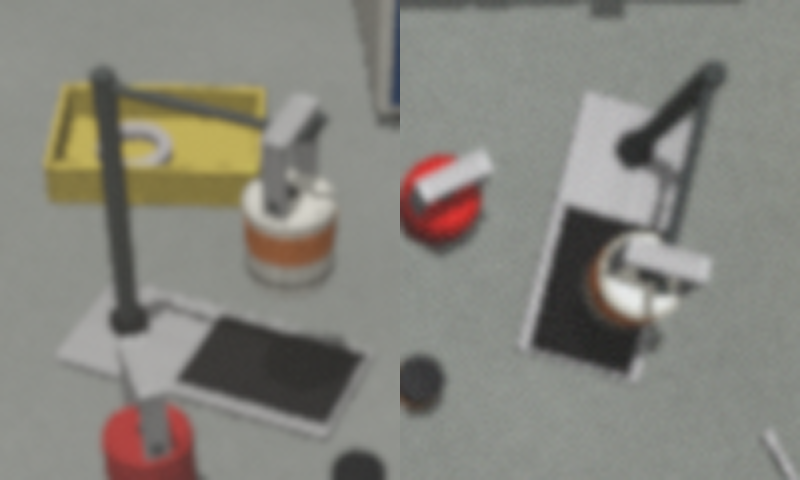

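The crop confirms a white body with an orange collar at side (252,122), hanging from its arch bracket. The crossbar centre is at side (252.5,89.5) and top (372,170.5).

Run:
```python
from h import *
a=snap('side');b=snap('top')
T=lambda x,y:(305+(x-400)/4,105+y/4)
S=lambda x,y:(180+x/4,60+y/4)
P,e=tri(a,S(292,117),b,T(668,261));print('bar',P.round(1),e.round(1))
post,e=tri(a,S(103,75),b,T(712,73));print('post top',post.round(1),e.round(1))
pb=onz(b,T(632,152),8);print('post base',pb.round(1))
print('bar@208 t',onz(b,T(668,261),208).round(1),'s',onz(a,S(292,117),208).round(1))
for n,z,l in(('base t',8,[(588,95),(522,348),(635,380)]),('bar t',208,[(635,240),(712,260),(704,282),(626,268)])):
    print(n,[onz(b,T(*p),z)[:2].round(0).tolist() for p in l])
# crossbar by minAreaRect of bright pixels in top view, bar ends
for q in (onz(b,T(522,348),8)-onz(b,T(588,95),8), onz(b,T(635,380),8)-onz(b,T(522,348),8), P-post): print(np.degrees(np.arctan2(q[1],q[0])).round(1),np.linalg.norm(q[:2]).round(0))
print(proj(b,[[P[0],P[1],P[2]]]))
s=env.state();print(s['eef_pos'],s['tcp_rot'],s['joints'])
for j in((210,208,b,55),):print('clear',onz(b,(210,208),55).round())
print('amber',onz(b,(310,201),60).round())
```

```text
bar [ 572.8 -269.   208.6] 0.4
post top [ 690.9 -298.6  207. ] 0.2
post base [ 690.  -299.5    8. ]
bar@208 t [ 573.1 -269.2  208. ] s [ 572.7 -269.9  208. ]
base t [[732.0, -268.0], [544.0, -218.0], [522.0, -300.0]]
bar t [[586.0, -249.0], [574.0, -296.0], [561.0, -291.0], [568.0, -244.0]]
165.3 195.0
-104.8 84.0
166.0 122.0
[[371.99915273 170.33051538]]
[243.22684014 575.67457543 187.0557321 ] [-3.14129832e+00 -1.49749989e-05  2.74181557e+00] [ 1.06540138e+00  4.91156917e-01  1.55903207e+00 -1.81847980e-05
  1.09169794e+00 -1.05609481e-01]
clear [486. 136.  55.]
amber [ 511. -138.   60.]
```

Checks hold: bar height is 208.6 (expected 208), post top 207 (206), ring centres from the two views agree within 2.5 mm, and the hook direction is 165.5°. I'll use tool yaw 2.889 (roll −0.147), rise first, then cross.

step_arm([
  {"tz": -40},
  {"tz": -80},
  {"tz": -120},
  {"tx": -634,"ty": -649,"tz": -120,"roll": -0.147},
  {"tx": -634,"ty": -649,"tz": -120,"roll": -0.147},
  {"tx": -634,"ty": -649,"tz": -120,"roll": -0.147},
  {"tx": -634,"ty": -649,"tz": -120,"roll": -0.147},
  {"tx": -634,"ty": -649,"tz": -120,"roll": -0.147},
  {"tx": -634,"ty": -649,"tz": -120,"roll": -0.147},
  {"tx": -634,"ty": -649,"tz": -120,"roll": -0.147},
  {"tx": -634,"ty": -649,"tz": -120,"roll": -0.147},
  {"tx": -634,"ty": -649,"tz": -120,"roll": -0.147},
], grip=95)

```text
validation failed for argument at $.mo...
```

Run:
```python
from h import *
s=env.state();p=s['eef_pos'];y=s['tcp_rot'][2];print(s['t'],p,s['tcp_rot'])
d=np.array([575-p[0],-269.5-p[1]]);print('tx',d@[np.cos(y),np.sin(y)],'ty',d@[np.sin(y),-np.cos(y)],'tz',p[2]-300,'roll',y-2.889)
```

```text
0.3 [243.22684014 575.67457543 187.0557321 ] [-3.14129832e+00 -1.49749989e-05  2.74181557e+00]
tx -634.5650509128059 ty -649.400253098832 tz -112.94426789666278 roll -0.14718442781967989
```

Nothing moved. Perhaps every key is required, so I'll give all four.

step_arm([
  {"tx": 0,"ty": 0,"tz": -40,"roll": 0},
  {"tx": 0,"ty": 0,"tz": -80,"roll": 0},
  {"tx": 0,"ty": 0,"tz": -120,"roll": 0},
  {"tx": -634,"ty": -649,"tz": -120,"roll": -0.147},
  {"tx": -634,"ty": -649,"tz": -120,"roll": -0.147},
  {"tx": -634,"ty": -649,"tz": -120,"roll": -0.147},
  {"tx": -634,"ty": -649,"tz": -120,"roll": -0.147},
  {"tx": -634,"ty": -649,"tz": -120,"roll": -0.147},
  {"tx": -634,"ty": -649,"tz": -120,"roll": -0.147},
  {"tx": -634,"ty": -649,"tz": -120,"roll": -0.147},
  {"tx": -634,"ty": -649,"tz": -120,"roll": -0.147},
  {"tx": -634,"ty": -649,"tz": -120,"roll": -0.147},
], grip=95)

```text
t: 1.3
eef_pos: [380.3, 224.8, 307.5]
tcp_rot: [3.141, 0.001, 2.889]
ft_force: [0.6, 0.9, 0.1]
opening: 1.001
grip_force: 0.0
```

step_arm([
  {"tx": -312,"ty": -430,"tz": 0,"roll": 0},
  {"tx": -312,"ty": -430,"tz": 0,"roll": 0},
  {"tx": -312,"ty": -430,"tz": 0,"roll": 0},
  {"tx": -312,"ty": -430,"tz": 0,"roll": 0},
  {"tx": -312,"ty": -430,"tz": 0,"roll": 0},
  {"tx": -312,"ty": -430,"tz": 0,"roll": 0},
  {"tx": -312,"ty": -430,"tz": 0,"roll": 0},
  {"tx": -312,"ty": -430,"tz": 0,"roll": 0},
  {"tx": -312,"ty": -430,"tz": 0,"roll": 0},
  {"tx": -312,"ty": -430,"tz": 0,"roll": 0},
  {"tx": -312,"ty": -430,"tz": 0,"roll": 0},
  {"tx": -312,"ty": -430,"tz": 0,"roll": 0},
])

```text
t: 2.3
eef_pos: [563.6, -240.8, 307.2]
tcp_rot: [3.141, 0.0, 2.889]
ft_force: [0.0, -0.1, 0.1]
opening: 0.998
grip_force: 0.0
```

Run:
```python
from h import *
c=snap('wrist')
s=env.state();print(s['eef_pos'],s['tcp_rot'],s['joints'])
im=cv2.resize(c['pixels'],(768,576),interpolation=cv2.INTER_CUBIC);cv2.imwrite('pics/w1.png',im)
V=np.array(c['view']);print((-V[:3,:3].T@V[:3,3]).round(),V[2,:3].round(2))
```

```text
[ 565.34053422 -246.69545685  305.87716544] [-3.14007528e+00  1.60359682e-04  2.88590594e+00] [-5.17805863e-01  3.88794996e-01  1.40918082e+00 -1.46173066e-03
  1.34306900e+00 -1.83258574e+00]
[ 499. -223.  505.] [ 0.23 -0.06 -0.97]
```

View pics/w1.png

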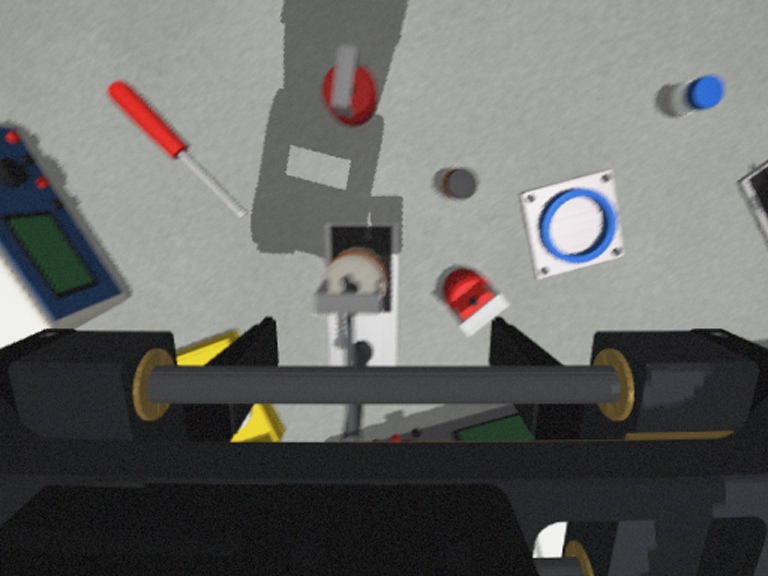

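The wrist view shows the housing ahead of the fingers. Its crossbar runs from (314,302) to (388,302) in the enlarged picture, parallel to the closing line, and the hook runs back from it at (350,340). The red look-alikes are well clear. I'll cast the ray for a finer position.

Run:
```python
from h import *
c=snap('wrist')
g=c['pixels']
s=env.state();p=s['eef_pos'];y=s['tcp_rot'][2];print(s['t'],p,y)
im=cv2.resize(g[170:220,195:275],(800,500),interpolation=cv2.INTER_CUBIC);cv2.imwrite('pics/w2.png',im)
```

```text
2.4 [ 564.19509815 -243.45709579  305.58640936] 2.8849816805274267
```

View pics/w2.png

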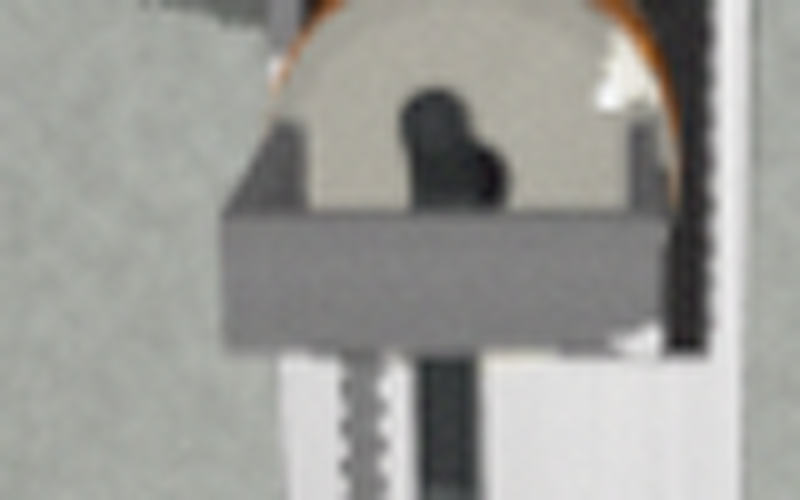

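The close crop shows the crossbar quad with corners (225,212), (668,215), (662,350), (225,350), and the hook crossing under its middle with its upturned tip at (435,120).

Run:
```python
from h import *
c=snap('wrist')
s=env.state();p=s['eef_pos'];y=s['tcp_rot'][2];print(s['t'],p,y)
U=lambda q:(194.55+q[0]/10,169.55+q[1]/10)
A=[onz(c,U(q),208)[:2] for q in((225,212),(668,215),(662,350),(225,350))]
m=np.mean(A,0);print(np.round(A,1).tolist(),m)
for i,j in((0,1),(3,2),(0,3)):
    v=A[j]-A[i];print(np.linalg.norm(v).round(1),np.degrees(np.arctan2(v[1],v[0])).round(1))
d=m-p[:2];print('tx',d@[np.cos(y),np.sin(y)],'ty',d@[np.sin(y),-np.cos(y)])
```

```text
2.45 [ 563.42796373 -240.95123039  305.85457911] 2.885779130897239
[[558.9, -285.9], [571.9, -237.9], [587.0, -242.5], [574.4, -290.5]] [ 573.04749871 -264.20004983]
49.7 74.9
49.6 75.3
16.1 -16.7
tx -15.189201711050735 ty -20.05819558637304
```

step_arm([
  {"tx": -16,"ty": -23,"tz": 0,"roll": 0},
  {"tx": -16,"ty": -23,"tz": 40,"roll": 0},
  {"tx": -16,"ty": -23,"tz": 40,"roll": 0},
  {"tx": -16,"ty": -23,"tz": 40,"roll": 0},
  {"tx": -16,"ty": -23,"tz": 40,"roll": 0},
  {"tx": -16,"ty": -23,"tz": 40,"roll": 0},
])

```text
t: 2.95
eef_pos: [573.4, -264.2, 269.3]
tcp_rot: [-3.141, 0.002, 2.89]
ft_force: [0.6, 0.2, -0.3]
opening: 1.001
grip_force: 0.0
```

Run:
```python
from h import *
s=env.state();p=s['eef_pos'];y=s['tcp_rot'][2];print(s['t'],p,y)
c=snap('wrist');g=c['pixels']
q=proj(c,[[573.3,-267.5,208]])[0];print(q)
u,v=int(q[0]),int(q[1])
cv2.imwrite('pics/w3.png',cv2.resize(g[v-50:v+50,max(0,u-80):u+80],(800,500),interpolation=cv2.INTER_CUBIC));print(u-80,v-50)
```

```text
2.95 [ 573.43088188 -264.19211018  269.26338974] 2.889779974730142
[251.48330003 194.40044269]
171 144
```

View pics/w3.png

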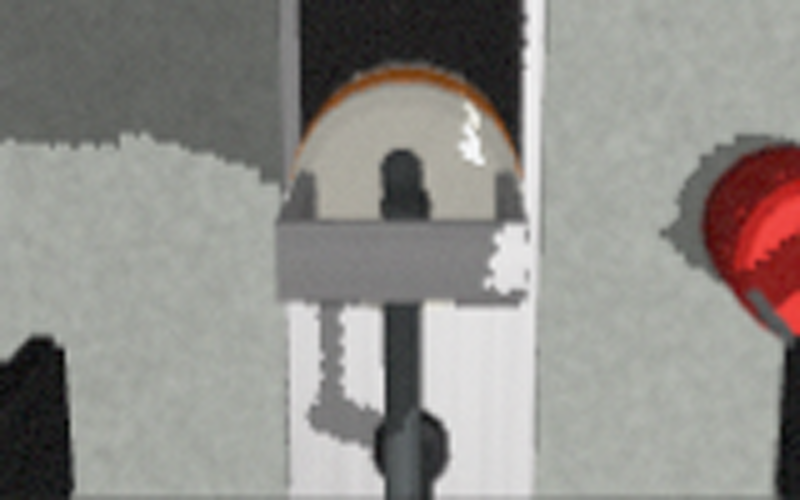

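The crossbar is centred at (402,261) in this crop, within about 1 px of the prediction and about 3 mm to −y of the finger centre. The fingers straddle it with room to spare. I'll shift and descend.

step_arm([
  {"tx": 0,"ty": -3,"tz": 0,"roll": 0},
  {"tx": 0,"ty": -3,"tz": 20,"roll": 0},
  {"tx": 0,"ty": -3,"tz": 40,"roll": 0},
  {"tx": 0,"ty": -3,"tz": 60,"roll": 0},
  {"tx": 0,"ty": -3,"tz": 80,"roll": 0},
  {"tx": 0,"ty": -3,"tz": 100,"roll": 0},
  {"tx": 0,"ty": -3,"tz": 100,"roll": 0},
  {"tx": 0,"ty": -3,"tz": 100,"roll": 0},
  {"tx": 0,"ty": -3,"tz": 100,"roll": 0},
])

```text
t: 3.75
eef_pos: [572.9, -268.1, 168.8]
tcp_rot: [-3.141, 0.002, 2.889]
ft_force: [-0.6, 0.1, 0.6]
opening: 0.995
grip_force: 0.0
```

Positioned as planned, with no contact. Closing.

step_arm([
  {"tx": 0,"ty": 0,"tz": 0,"roll": 0},
  {"tx": 0,"ty": 0,"tz": 0,"roll": 0},
  {"tx": 0,"ty": 0,"tz": 0,"roll": 0},
  {"tx": 0,"ty": 0,"tz": 0,"roll": 0},
  {"tx": 0,"ty": 0,"tz": 0,"roll": 0},
  {"tx": 0,"ty": 0,"tz": 0,"roll": 0},
  {"tx": 0,"ty": 0,"tz": 0,"roll": 0},
  {"tx": 0,"ty": 0,"tz": 0,"roll": 0},
  {"tx": 0,"ty": 0,"tz": 0,"roll": 0},
  {"tx": 0,"ty": 0,"tz": 0,"roll": 0},
  {"tx": 0,"ty": 0,"tz": 0,"roll": 0},
  {"tx": 0,"ty": 0,"tz": 0,"roll": 0},
], grip=40)

```text
t: 4.75
eef_pos: [572.3, -267.8, 167.2]
tcp_rot: [3.141, 0.0, 2.889]
ft_force: [0.7, -0.0, 0.7]
opening: 0.522
grip_force: 30.0
```

The opening is 49.6 mm at 30 N, so it is gripping the bracket legs. Lifting 28 mm straight up.

step_arm([
  {"tx": 0,"ty": 0,"tz": -5,"roll": 0},
  {"tx": 0,"ty": 0,"tz": -10,"roll": 0},
  {"tx": 0,"ty": 0,"tz": -15,"roll": 0},
  {"tx": 0,"ty": 0,"tz": -20,"roll": 0},
  {"tx": 0,"ty": 0,"tz": -25,"roll": 0},
  {"tx": 0,"ty": 0,"tz": -28,"roll": 0},
  {"tx": 0,"ty": 0,"tz": -28,"roll": 0},
  {"tx": 0,"ty": 0,"tz": -28,"roll": 0},
  {"tx": 0,"ty": 0,"tz": -28,"roll": 0},
])

```text
t: 5.5
eef_pos: [572.2, -267.7, 195.0]
tcp_rot: [3.141, -0.0, 2.889]
ft_force: [0.7, 0.3, -3.8]
opening: 0.523
grip_force: 30.0
```

Run:
```python
from h import *
a=snap('side');cv2.imwrite('pics/s2.png',cv2.resize(a['pixels'][50:160,180:300],(720,600)[::1],interpolation=cv2.INTER_CUBIC))
print(env.state()['eef_pos'])
```

```text
[ 572.17872146 -267.7314327   194.93127578]
```

View pics/s2.png

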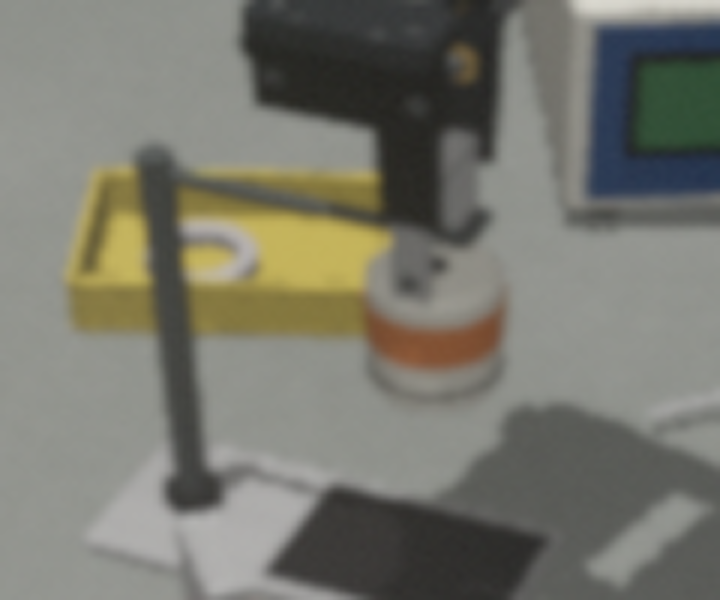

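The housing hangs from the gripper clear of the hook: crossbar above the hook tip at (480,215), collar at (435,335). Sliding out along the hook's free direction (tool +x).

step_arm([
  {"tx": 8,"ty": 0,"tz": 0,"roll": 0},
  {"tx": 16,"ty": 0,"tz": 0,"roll": 0},
  {"tx": 24,"ty": 0,"tz": 0,"roll": 0},
  {"tx": 32,"ty": 0,"tz": 0,"roll": 0},
  {"tx": 32,"ty": 0,"tz": 0,"roll": 0},
])

```text
t: 5.97
eef_pos: [539.7, -259.3, 195.5]
tcp_rot: [3.141, -0.001, 2.888]
ft_force: [-0.5, 0.2, -2.6]
opening: 0.522
grip_force: 30.0
```

step_arm([
  {"tx": 12,"ty": 0,"tz": 0,"roll": 0},
  {"tx": 24,"ty": 0,"tz": 0,"roll": 0},
  {"tx": 36,"ty": 0,"tz": 0,"roll": 0},
  {"tx": 48,"ty": 0,"tz": 0,"roll": 0},
  {"tx": 60,"ty": 0,"tz": 0,"roll": 0},
  {"tx": 72,"ty": 0,"tz": 0,"roll": 0},
  {"tx": 72,"ty": 0,"tz": -20,"roll": 0},
  {"tx": 72,"ty": 0,"tz": -40,"roll": 0},
  {"tx": 72,"ty": 0,"tz": -60,"roll": 0},
  {"tx": 72,"ty": 0,"tz": -60,"roll": 0},
])

```text
t: 6.8
eef_pos: [472.7, -242.6, 258.8]
tcp_rot: [-3.14, 0.006, 2.889]
ft_force: [-0.1, 0.0, -2.5]
opening: 0.523
grip_force: 30.0
```

Clear of the hook and carrying about 2.5 N. Moving over the seat at height.

step_arm([
  {"tx": -6,"ty": 26,"tz": 0,"roll": 0},
  {"tx": -13,"ty": 52,"tz": 0,"roll": 0},
  {"tx": -19,"ty": 79,"tz": 0,"roll": 0},
  {"tx": -25,"ty": 105,"tz": 0,"roll": 0},
  {"tx": -32,"ty": 131,"tz": 0,"roll": 0},
  {"tx": -38,"ty": 157,"tz": 0,"roll": 0},
  {"tx": -44,"ty": 183,"tz": 0,"roll": 0},
  {"tx": -51,"ty": 210,"tz": 0,"roll": 0},
  {"tx": -57,"ty": 236,"tz": 0,"roll": 0},
  {"tx": -64,"ty": 262,"tz": 0,"roll": 0},
  {"tx": -64,"ty": 262,"tz": 0,"roll": 0},
  {"tx": -64,"ty": 262,"tz": 0,"roll": 0},
])

```text
t: 7.8
eef_pos: [599.1, -3.1, 253.7]
tcp_rot: [-3.141, -0.001, 2.891]
ft_force: [-0.5, -0.8, -2.4]
opening: 0.519
grip_force: 30.0
```

step_arm([
  {"tx": 0,"ty": 0,"tz": 20,"roll": 0},
  {"tx": 0,"ty": 0,"tz": 40,"roll": 0},
  {"tx": 0,"ty": 0,"tz": 60,"roll": 0},
  {"tx": 0,"ty": 0,"tz": 80,"roll": 0},
  {"tx": 0,"ty": 0,"tz": 100,"roll": 0},
  {"tx": 0,"ty": 0,"tz": 120,"roll": 0},
  {"tx": 0,"ty": 0,"tz": 136,"roll": 0},
  {"tx": 0,"ty": 0,"tz": 136,"roll": 0},
  {"tx": 0,"ty": 0,"tz": 136,"roll": 0},
  {"tx": 0,"ty": 0,"tz": 136,"roll": 0},
])

```text
t: 8.63
eef_pos: [599.4, -4.7, 120.0]
tcp_rot: [3.141, 0.001, 2.888]
ft_force: [-0.0, -0.0, -3.0]
opening: 0.521
grip_force: 30.0
```

Run:
```python
from h import *
s=env.state();p=s['eef_pos'];print(p,s['tcp_rot'])
a=snap('side');w=snap('wrist');t=snap('top')
f=lambda g:cv2.resize(g,(400,400),interpolation=cv2.INTER_CUBIC)
q=proj(w,[[600,-4.5,24]])[0];print(q);u,v=q.astype(int)
u=min(max(u,80),432);v=min(max(v,80),304)
cv2.imwrite('pics/seat.png',np.hstack([f(a['pixels'][180:280,175:275]),f(w['pixels'][v-80:v+80,u-80:u+80])]))
# ring ellipse (wrist+side) masks, and orange collar bounds in side
h=cv2.cvtColor(a['pixels'],cv2.COLOR_BGR2HSV);m=cv2.inRange(h,(5,90,60),(16,255,255));m[:180]=0
xs=np.where(m[:, 190:260].any(0))[0]+190;ys=np.where(m[:,190:260].any(1))[0];print('collar',xs.min(),xs.max(),ys.min(),ys.max())
print('expected axis px side z=40,70,100 & ctr',proj(a,[[600,-4.5,40],[600,-4.5,70],[600,-4.5,100]]).round(1).tolist())
h=cv2.cvtColor(w['pixels'],cv2.COLOR_BGR2HSV);m=cv2.inRange(h,(105,110,50),(125,255,255))
print('off', u-80,v-80)
```

```text
[599.37531271  -4.68494473 120.0237515 ] [3.14143924e+00 1.03606656e-03 2.88824825e+00]
[254.92542441 186.16919816]
collar 210 234 211 222
expected axis px side z=40,70,100 & ctr [[224.1, 222.8], [223.3, 214.4], [222.5, 205.6]]
off 174 106
```

View pics/seat.png

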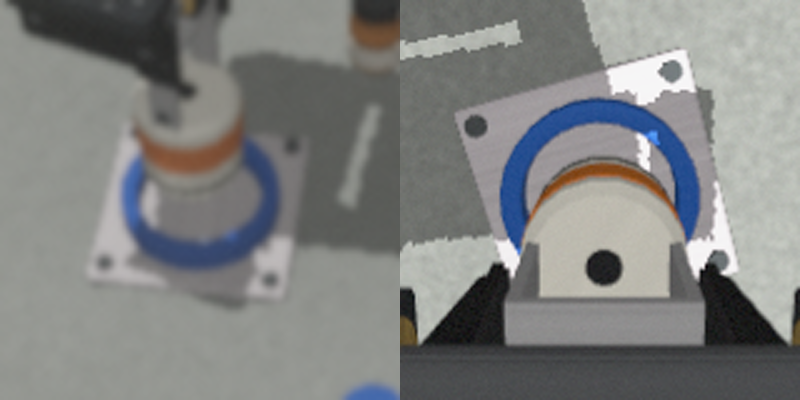

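The housing hangs just above the ring. In the side crop it is about 1 px (2.5 mm) toward +x of the ring axis: housing column 222, ring axis 223. In the wrist crop the ring centre is at column 600 and the housing at 606, about 2 mm along tool y. I'll correct tx +2, ty −2, then lower with about 6 mm left.

step_arm([
  {"tx": 2,"ty": -2,"tz": 0,"roll": 0},
  {"tx": 2,"ty": -2,"tz": 5,"roll": 0},
  {"tx": 2,"ty": -2,"tz": 10,"roll": 0},
  {"tx": 2,"ty": -2,"tz": 15,"roll": 0},
  {"tx": 2,"ty": -2,"tz": 20,"roll": 0},
  {"tx": 2,"ty": -2,"tz": 25,"roll": 0},
  {"tx": 2,"ty": -2,"tz": 29,"roll": 0},
  {"tx": 2,"ty": -2,"tz": 33,"roll": 0},
  {"tx": 2,"ty": -2,"tz": 33,"roll": 0},
  {"tx": 2,"ty": -2,"tz": 33,"roll": 0},
])

```text
t: 9.62
eef_pos: [596.7, -5.5, 86.0]
tcp_rot: [3.142, -0.0, 2.889]
ft_force: [0.2, 0.2, -3.9]
opening: 0.522
grip_force: 30.0
```

step_arm([
  {"tx": 0,"ty": 0,"tz": 1,"roll": 0},
  {"tx": 0,"ty": 0,"tz": 2,"roll": 0},
  {"tx": 0,"ty": 0,"tz": 3,"roll": 0},
  {"tx": 0,"ty": 0,"tz": 4,"roll": 0},
  {"tx": 0,"ty": 0,"tz": 4,"roll": 0},
  {"tx": 0,"ty": 0,"tz": 4,"roll": 0},
])

```text
t: 10.12
eef_pos: [596.7, -5.6, 82.2]
tcp_rot: [3.142, 0.0, 2.889]
ft_force: [0.1, 0.1, -2.7]
opening: 0.522
grip_force: 30.0
```

step_arm([
  {"tx": 0,"ty": 0,"tz": 0.5,"roll": 0},
  {"tx": 0,"ty": 0,"tz": 1,"roll": 0},
  {"tx": 0,"ty": 0,"tz": 1,"roll": 0},
  {"tx": 0,"ty": 0,"tz": 1,"roll": 0},
])

```text
t: 10.45
eef_pos: [596.7, -5.6, 81.2]
tcp_rot: [3.142, -0.0, 2.889]
ft_force: [-0.3, -0.0, -3.4]
opening: 0.524
grip_force: 30.0
```

step_arm([
  {"tx": 0,"ty": 0,"tz": 0.5,"roll": 0},
  {"tx": 0,"ty": 0,"tz": 1,"roll": 0},
  {"tx": 0,"ty": 0,"tz": 1,"roll": 0},
  {"tx": 0,"ty": 0,"tz": 1,"roll": 0},
])

```text
t: 10.78
eef_pos: [596.6, -5.5, 80.2]
tcp_rot: [3.142, -0.0, 2.889]
ft_force: [0.4, 0.2, -3.0]
opening: 0.518
grip_force: 30.0
```

step_arm([
  {"tx": 0,"ty": 0,"tz": 0.5,"roll": 0},
  {"tx": 0,"ty": 0,"tz": 1,"roll": 0},
  {"tx": 0,"ty": 0,"tz": 1,"roll": 0},
  {"tx": 0,"ty": 0,"tz": 1,"roll": 0},
])

```text
t: 11.12
eef_pos: [596.8, -5.6, 79.4]
tcp_rot: [3.141, 0.0, 2.889]
ft_force: [-0.2, -0.5, -0.1]
opening: 0.522
grip_force: 30.0
```

Contact: the load has come off the wrist. One more small step to confirm.

step_arm([
  {"tx": 0,"ty": 0,"tz": 0.4,"roll": 0},
  {"tx": 0,"ty": 0,"tz": 0.4,"roll": 0},
  {"tx": 0,"ty": 0,"tz": 0.4,"roll": 0},
])

```text
t: 11.37
eef_pos: [596.9, -5.6, 79.4]
tcp_rot: [3.141, 0.001, 2.889]
ft_force: [-1.8, -0.2, 5.7]
opening: 0.521
grip_force: 30.0
```

Run:
```python
from h import *
a=snap('side');w=snap('wrist');s=env.state();print(s['eef_pos'],s['ft_force'])
f=lambda g:cv2.resize(g,(400,400),interpolation=cv2.INTER_CUBIC)
cv2.imwrite('pics/seat2.png',np.hstack([f(a['pixels'][180:280,175:275]),f(w['pixels'][106:266,174:334])]))
```

```text
[596.92802721  -5.63569961  79.39492848] [-1.45101992 -1.24791462  5.59706497]
```

View pics/seat2.png

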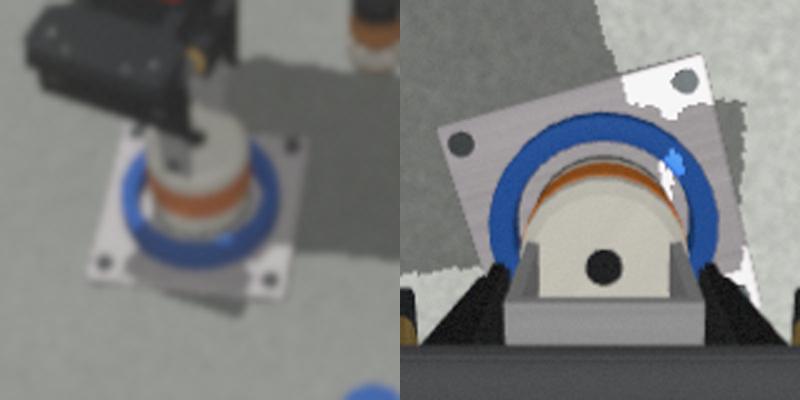

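Housing in the ring with a gap all round, and stiff contact at floor height (not the rim, which is 14 mm higher). Backing off the 0.4 mm preload and releasing.

step_arm([
  {"tx": 0,"ty": 0,"tz": -0.4,"roll": 0},
  {"tx": 0,"ty": 0,"tz": -0.4,"roll": 0},
])

```text
t: 11.63
eef_pos: [596.8, -5.6, 79.4]
tcp_rot: [3.141, 0.0, 2.889]
ft_force: [-2.2, -1.3, 3.2]
opening: 0.522
grip_force: 30.0
```

step_arm([
  {"tx": 0,"ty": 0,"tz": 0,"roll": 0},
  {"tx": 0,"ty": 0,"tz": 0,"roll": 0},
  {"tx": 0,"ty": 0,"tz": 0,"roll": 0},
  {"tx": 0,"ty": 0,"tz": 0,"roll": 0},
  {"tx": 0,"ty": 0,"tz": 0,"roll": 0},
  {"tx": 0,"ty": 0,"tz": 0,"roll": 0},
  {"tx": 0,"ty": 0,"tz": 0,"roll": 0},
  {"tx": 0,"ty": 0,"tz": 0,"roll": 0},
], grip=90)

```text
t: 12.3
eef_pos: [596.7, -5.5, 79.2]
tcp_rot: [3.142, -0.0, 2.889]
ft_force: [0.2, -0.0, -0.4]
opening: 0.938
grip_force: 0.0
```

step_arm([
  {"tx": 0,"ty": 0,"tz": -10,"roll": 0},
  {"tx": 0,"ty": 0,"tz": -25,"roll": 0},
  {"tx": 0,"ty": 0,"tz": -45,"roll": 0},
  {"tx": 0,"ty": 0,"tz": -70,"roll": 0},
  {"tx": 0,"ty": 0,"tz": -95,"roll": 0},
  {"tx": 0,"ty": 0,"tz": -120,"roll": 0},
  {"tx": 0,"ty": 0,"tz": -150,"roll": 0},
  {"tx": 30,"ty": 0,"tz": -180,"roll": 0},
  {"tx": 60,"ty": 0,"tz": -180,"roll": 0},
  {"tx": 90,"ty": 0,"tz": -180,"roll": 0},
  {"tx": 90,"ty": 0,"tz": -180,"roll": 0},
  {"tx": 90,"ty": 0,"tz": -180,"roll": 0},
])

```text
t: 13.3
eef_pos: [508.8, 17.2, 260.7]
tcp_rot: [3.141, 0.002, 2.889]
ft_force: [-0.5, -0.6, 0.8]
opening: 0.948
grip_force: 0.0
```

Run:
```python
from h import *
a=snap('side');s=env.state();print(s['t'],s['eef_pos'],s['ft_force'],s['opening'])
cv2.imwrite('pics/end.png',cv2.resize(a['pixels'][50:370,80:400],(600,600),interpolation=cv2.INTER_CUBIC))
```

```text
13.35 [509.81600718  16.95293537 260.33474943] [ 0.40511233  0.81748146 -0.4033398 ] 0.9467011849486398
```

View pics/end.png

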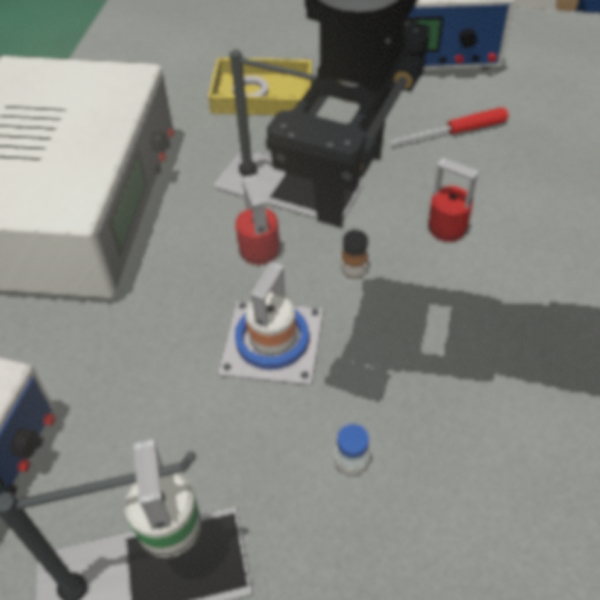

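The orange housing stands upright in the ring at (272,325). The green one still hangs at (163,510), and both jars are in place at (355,255) and (352,448). The gripper is clear. Handing in.

```bash
python3 -c "
from cell import env
print(env.job_done())"
```

```text
the job is handed in; nothing more can be done
None
```

The orange-collared housing was lowered by hand onto the floor of the blue ring seat and released upright; the green-collared housing still hangs on its hook, both jars are where they were, and the job was handed in at about 13 s.

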